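# Lay out pressed tea samples for the tasting

### The arm

A 7-joint arm with a two-finger parallel gripper is mounted at the origin on the work surface. World frame = base frame: x ahead of the robot, y to its left, z up, the work surface at z = 0. Lengths are in m, angles in rad, forces in N, time in s.
With the tool pointing down it reaches from about 0.425 to 0.95 m from the base axis. Payload 4.7 kg.
Tool frame: the origin (TCP) lies between the finger pads; the fingertips stand 25 mm ahead of it and the grasp point (between the pads) lies 6 mm ahead of it; x points along the fingers, z is the direction in which the jaws open and shut, and the axes are right-handed (so a half turn about x gives the same grasp; the last joint's range is limited). The gripper opens to 85 mm and grips with 20 to 120 N. Pads are 22 mm wide; open, the fingers measure 114 mm over their backs; the gripper's body (76 mm by 85 mm) begins 54 mm behind the grasp point. The pads swing forward as they close: fully open they stand 13 mm farther back than shut.
Start: joints at [-1.353, 0.469, -0.049, 1.532, 0.024, 1.141, -0.082], TCP at [0.165, 0.655, 0.256] pointing down, gripper open.
Joint ranges: [-2.59, 2.59], [-0.33, 1.99], [-1.39, 1.29], [0.1, 2.45], [-1.04, 4.18], [0.21, 1.99], [-2.66, 2.66]. Speed limits (rad/s): [2.57, 2.57, 3.14, 3.14, 3.14, 3.14, 3.14].

### API

Orientations are given as a 3x3 rotation matrix whose columns are the frame's x, y, z axes.
In Python, from rig import * gives the robot as it stands. Calls block until the motion is done:
- movep(position, orientation): joint-space move of the TCP to a pose.
- move_l(position, attitude=None, feed=0.15, until_force=None): straight line of the TCP; attitude=None keeps the orientation; feed is the mean speed in m/s. With until_force (N) it stops when the force on the tool has changed by that much, and returns True; else False.
- move_joints(angles): joint-space move.
- command_gripper(opening, newtons=None): finger opening in m; newtons is the grip in N (None keeps the last); returns when the fingers have stopped.
- sleep(seconds).
- inverse_kinematics(position, orientation): joint angles nearest the present ones, or None.
- sense(): the state.
- camera(name): name is "scene" or "top"; returns (picture, depth): 420x560x3 uint8, red, green, blue; 420x560 float32, m along the optical axis (not along the pixel's ray), 0 where there is no reading.
- camera_params(name): a dict with "K" (3x3 intrinsics, pixels), "position" and "rotation" of the camera in the world. Camera axes: x right, y down, z forward; pixel columns grow to the right and rows downward; lengths in m; the calibration is good to about 2 mm. A picture is of the moment at which its call begins. camera_params takes no time and is no camera call.
A pose or a line that the arm cannot do raises Unreachable and nothing moves.
- finish_job(): hands the job in, once; it reports no verdict.
The state is a dict: "time_s": time; "joint_pos": joint angles; "qd": joint speeds; "joint_efforts": joint torques, N m; "position": TCP position; "tcp_rot": TCP orientation; "wrist_force": force on the tool from outside, world axes, zero at the start; "ft_torque": the same for the moment, N m; "finger_gap": finger opening in m.
Only numpy, scipy, OpenCV 4.12 (cv2) and the standard library are available. Lean on these libraries where they do the work, as an engineer would, in place of code of your own. Each camera call takes 0.05 s, during which the arm holds its last target. There are 200 camera calls.

### The job

Draw the sample tray out from under the riser, take each pressed tea brick from the bottom of its porcelain caddy and lay it in the tray compartment marked with its own colour, then slide the loaded tray back under the riser until it is fully home. Some caddies may be empty; leave all the caddies standing where they are, and do not disturb the bowl, the cup and the timer.

Things in the scene. Friction and masses are not known exactly. Their poses are not given: they have to be found in the camera images.
- riser: Black bench riser, fixed, 298 mm wide (y), 300 mm deep (x), top board 64 to 78 mm above the bench, an open-fronted pocket 266 mm wide under it. A white balance stands on it, 45 mm high, 70 mm back from the front edge. Two runners (10 mm wide, 12 mm high) prolong the pocket's side walls 165 mm out on the bench; the tray slides between them. Origin: as riser_mouth.
- riser_mouth (a point): Point on the bench below the middle of the riser's front edge (the overhang's edge). Its x axis points into the pocket, y left as you look in, z up. A stop bar inside the pocket ends the tray's travel: fully home, the tray rests on it and the knob's centre is at x = -0.063 in this frame.
- knob (a point): Centre of the sample tray's steel knob: a lying cylinder 24 mm in diameter, 22 mm long, axis along the tray's x, 30 mm above the bench, 31 mm clear of the tray's front panel; grip it from above with the fingers on either side in y. Draw the tray out 115 to 150 mm (knob x -0.178 to -0.213 in riser_mouth's frame): then the compartments are clear of the overhang and the tray still lies in its runners.
- tray: White sample tray, loose, 0.4 to 0.65 kg, slides under 2 to 8 N. Origin on the bench at the middle of the front panel's rear face, 48 mm in +x of the knob; x towards the pocket, y left, z up. Front panel 258 mm wide, 6 thick, 44 high. Behind it four compartments side by side, each 126 mm (x) by 58 mm (y), floor 4 mm thick; dividers, sides and back 4 mm thick, up to 22 mm above the bench.
- slot_red (a point): Centre of the floor (top surface) of the tray compartment for red tea, marked by a red label on the front panel's top edge and one on the compartment floor. Axes as the tray's. It lies 111 mm in +x of the knob centre.
- slot_blue (a point): Centre of the floor (top surface) of the tray compartment for blue tea, marked by a blue label on the front panel's top edge and one on the compartment floor. Axes as the tray's. It lies 111 mm in +x of the knob centre.
- slot_green (a point): Centre of the floor (top surface) of the tray compartment for green tea, marked by a green label on the front panel's top edge and one on the compartment floor. Axes as the tray's. It lies 111 mm in +x of the knob centre.
- slot_yellow (a point): Centre of the floor (top surface) of the tray compartment for yellow tea, marked by a yellow label on the front panel's top edge and one on the compartment floor. Axes as the tray's. It lies 111 mm in +x of the knob centre.
- mouth_red (a point): White porcelain caddy with a red band, loose, 0.55 kg, open at the top: outside 118 mm (x) by 50 mm (y) and 74 mm high, inside 112 by 44 mm and 70 mm deep (walls 3 mm, bottom 4 mm). This point is the centre of the mouth at rim height; x along the long side, z up. If a red brick is present it stands at the bottom of this caddy at the start; otherwise the caddy is empty.
- mouth_blue (a point): White porcelain caddy with a blue band, loose, 0.55 kg, open at the top: outside 118 mm (x) by 50 mm (y) and 74 mm high, inside 112 by 44 mm and 70 mm deep (walls 3 mm, bottom 4 mm). This point is the centre of the mouth at rim height; x along the long side, z up. If a blue brick is present it stands at the bottom of this caddy at the start; otherwise the caddy is empty.
- mouth_green (a point): White porcelain caddy with a green band, loose, 0.55 kg, open at the top: outside 118 mm (x) by 50 mm (y) and 74 mm high, inside 112 by 44 mm and 70 mm deep (walls 3 mm, bottom 4 mm). This point is the centre of the mouth at rim height; x along the long side, z up. If a green brick is present it stands at the bottom of this caddy at the start; otherwise the caddy is empty.
- mouth_yellow (a point): White porcelain caddy with a yellow band, loose, 0.55 kg, open at the top: outside 118 mm (x) by 50 mm (y) and 74 mm high, inside 112 by 44 mm and 70 mm deep (walls 3 mm, bottom 4 mm). This point is the centre of the mouth at rim height; x along the long side, z up. If a yellow brick is present it stands at the bottom of this caddy at the start; otherwise the caddy is empty.
- brick_red (a point): Pressed tea brick in red paper with a white band, rigid, 16 mm (x) by 30 mm (y) by 40 mm (z), 17 to 35 g. This point is its centre. At the start it stands on end (z up) within 4 mm of the middle of the red caddy, its x axis within 6 degrees of the caddy's x, its top 30 mm below the rim. Absent in some runs.
- brick_blue (a point): Pressed tea brick in blue paper with a white band, rigid, 16 mm (x) by 30 mm (y) by 40 mm (z), 17 to 35 g. This point is its centre. At the start it stands on end (z up) within 4 mm of the middle of the blue caddy, its x axis within 6 degrees of the caddy's x, its top 30 mm below the rim. Absent in some runs.
- brick_green (a point): Pressed tea brick in green paper with a white band, rigid, 16 mm (x) by 30 mm (y) by 40 mm (z), 17 to 35 g. This point is its centre. At the start it stands on end (z up) within 4 mm of the middle of the green caddy, its x axis within 6 degrees of the caddy's x, its top 30 mm below the rim. Absent in some runs.
- brick_yellow (a point): Pressed tea brick in yellow paper with a white band, rigid, 16 mm (x) by 30 mm (y) by 40 mm (z), 17 to 35 g. This point is its centre. At the start it stands on end (z up) within 4 mm of the middle of the yellow caddy, its x axis within 6 degrees of the caddy's x, its top 30 mm below the rim. Absent in some runs.
- bowl: Bystander: white porcelain tasting bowl, 96 mm across, 52 mm high; origin at the centre of its underside.
- cup: Bystander: white lidded porcelain tasting cup, 72 mm across, 95 mm high, with a handle; origin at the centre of its underside.
- timer: Bystander: flat white timer 60 x 66 x 22 mm; origin at the centre of its underside.
- pressed_red: The same red brick; origin at the centre of its lower end, axes as brick_red.
- pressed_blue: The same blue brick; origin at the centre of its lower end, axes as brick_blue.
- pressed_green: The same green brick; origin at the centre of its lower end, axes as brick_green.
- pressed_yellow: The same yellow brick; origin at the centre of its lower end, axes as brick_yellow.

How it is judged:
On the way, in this order (a step that is already met when the one before it is completed fails the run):
1. the tray is drawn out from under the riser, at least 100 mm from its home position (x of knob in the frame of riser_mouth below -0.163 m), for 0.2 s.
2. every brick lies or stands in the compartment of its colour, let go, with the tray still drawn out (x of brick_red in the frame of slot_red between -0.05 and 0.05 m and y of brick_red in the frame of slot_red between -0.018 and 0.018 m and z of brick_red in the frame of slot_red between 0.004 and 0.026 m and x of brick_blue in the frame of slot_blue between -0.05 and 0.05 m and y of brick_blue in the frame of slot_blue between -0.018 and 0.018 m and z of brick_blue in the frame of slot_blue between 0.004 and 0.026 m and x of brick_green in the frame of slot_green between -0.05 and 0.05 m and y of brick_green in the frame of slot_green between -0.018 and 0.018 m and z of brick_green in the frame of slot_green between 0.004 and 0.026 m and x of brick_yellow in the frame of slot_yellow between -0.05 and 0.05 m and y of brick_yellow in the frame of slot_yellow between -0.018 and 0.018 m and z of brick_yellow in the frame of slot_yellow between 0.004 and 0.026 m and contact force between the fingers and pressed_red below 0.3 N and contact force between the fingers and pressed_blue below 0.3 N and contact force between the fingers and pressed_green below 0.3 N and contact force between the fingers and pressed_yellow below 0.3 N and x of knob in the frame of riser_mouth below -0.103 m), for 0.3 s.
At the end, for the whole second after the job is handed in: Tray home against its stop within 7 mm; every present brick at rest, let go, in its own colour's compartment (centre within 50 mm along and 18 mm across of the compartment's centre, under 26 mm above its floor; standing or lying); all caddies upright within 60 mm of their start (x of brick_red in the frame of slot_red between -0.05 and 0.05 m and y of brick_red in the frame of slot_red between -0.018 and 0.018 m and z of brick_red in the frame of slot_red between 0.004 and 0.026 m and x of brick_blue in the frame of slot_blue between -0.05 and 0.05 m and y of brick_blue in the frame of slot_blue between -0.018 and 0.018 m and z of brick_blue in the frame of slot_blue between 0.004 and 0.026 m and x of brick_green in the frame of slot_green between -0.05 and 0.05 m and y of brick_green in the frame of slot_green between -0.018 and 0.018 m and z of brick_green in the frame of slot_green between 0.004 and 0.026 m and x of brick_yellow in the frame of slot_yellow between -0.05 and 0.05 m and y of brick_yellow in the frame of slot_yellow between -0.018 and 0.018 m and z of brick_yellow in the frame of slot_yellow between 0.004 and 0.026 m and contact force between the fingers and pressed_red below 0.3 N and contact force between the fingers and pressed_blue below 0.3 N and contact force between the fingers and pressed_green below 0.3 N and contact force between the fingers and pressed_yellow below 0.3 N and x of knob in the frame of riser_mouth above -0.07 m and linear speed of each of pressed_red, pressed_blue, pressed_green, pressed_yellow below 0.02 m/s and angle between each of mouth_red, mouth_blue, mouth_green, mouth_yellow's own z axis and vertical below 0.15 rad and distance of each of mouth_red, mouth_blue, mouth_green, mouth_yellow from where it was at the start of the episode below 0.06 m); the robot touches nothing.
It fails at once if a caddy is tipped over or pushed more than 60 mm (angle between any of mouth_red, mouth_blue, mouth_green, mouth_yellow's own z axis and vertical above 0.6 rad or distance of any of mouth_red, mouth_blue, mouth_green, mouth_yellow from where it was at the start of the episode above 0.06 m).
It fails at once if the bowl, the cup or the timer is moved more than 30 mm (distance of any of bowl, cup, timer from where it was at the start of the episode above 0.03 m).
Of pressed_red, pressed_blue, pressed_green, pressed_yellow only 3 to 4 are there at a start; the rules pass over those that are not, and their reading is None.
At some moment in a run one of tray may be knocked a few centimetres aside while the robot is not near it.
Once in a run the grip may slacken for a moment while it holds something.
It also fails if it takes over 210 s, if anything falls off the work surface, if the arm or the gripper's body presses on something with over 40 N, if the wrist force passes 120 N, or if a joint passes its speed limit or range.

## Working session

There is one attempt and no reset: what is moved stays moved. The work goes in short steps, each a Python script; the robot and the scene stay as the last script left them, time stands still between calls to the robot, and variables do not carry over. Pictures are saved under pics/ and viewed, about 12 in all and at most 16, crops included, and the job is handed in when it is done.

```bash
ls; mkdir -p pics; cat > h.py <<'E'
from rig import *
import numpy as np, cv2
def snap(cam,fn):
    p,d=camera(cam); cv2.imwrite(f'pics/{fn}.png',p[:,:,::-1]); np.savez(f'pics/{fn}.npz',p=p,d=d); return p,d
def cloud(cam,d):
    c=camera_params(cam);K=np.array(c['K']);R=np.array(c['rotation']);t=np.array(c['position'])
    v,u=np.mgrid[:d.shape[0],:d.shape[1]]
    P=np.stack([(u-K[0,2])/K[0,0]*d,(v-K[1,2])/K[1,1]*d,d],-1)
    return P@R.T+t
E
python3 - <<'E'
from h import *
for c in('top','scene'):
    p,d=snap(c,c+'0'); print(c,camera_params(c))
s=sense();print(s['position'],s['tcp_rot'],s['time_s'],s['finger_gap'])
E
```

```text
pics
top {'K': array([[429.6438489 ,   0.        , 282.28121896],
       [  0.        , 429.6438489 , 217.11964968],
       [  0.        ,   0.        ,   1.        ]]), 'position': array([ 0.34510721, -0.01778407,  1.26359417]), 'rotation': array([[ 0.01813647, -0.98081879,  0.19407617],
       [-0.99983227, -0.01729627,  0.00602303],
       [-0.00255071, -0.19415285, -0.98096797]])}
scene {'K': array([[483.031109  ,   0.        , 285.99349692],
       [  0.        , 483.031109  , 208.19764502],
       [  0.        ,   0.        ,   1.        ]]), 'position': array([1.34222428, 0.11521026, 0.9673911 ]), 'rotation': array([[-0.13899873,  0.73038192, -0.66874629],
       [ 0.99027726,  0.09876196, -0.09796441],
       [-0.00550474, -0.67586118, -0.73700839]])}
[0.164785   0.65407103 0.25533717] [[-3.99783955e-04 -9.69687168e-01  2.44349415e-01]
 [-1.77154758e-03  2.44349737e-01  9.69685551e-01]
 [-9.99998351e-01 -4.52118885e-05 -1.81553406e-03]] 0.1 0.08501816280448267
```

View pics/top0.png

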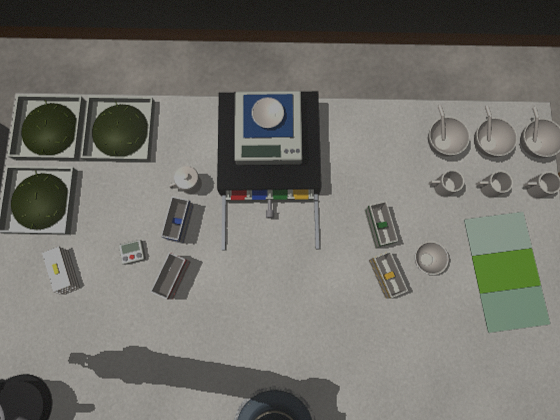

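View pics/scene0.png

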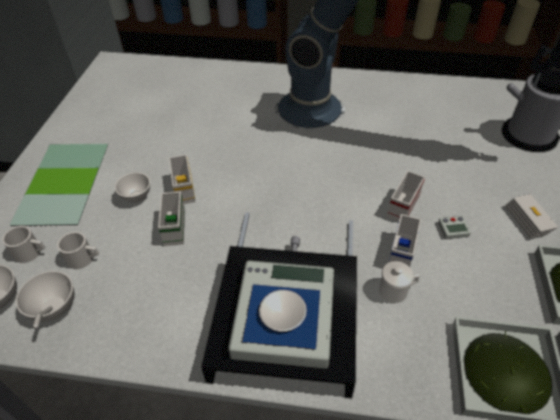

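```bash
cat >> h.py <<'E'
def load(fn):
    f=np.load(f'pics/{fn}.npz'); return f['p'],f['d']
BOX={'red':(150,250,205,305),'blue':(155,192,203,248),'green':(360,197,408,255),'yellow':(362,245,417,305)}
def pix(cam,X):
    c=camera_params(cam);q=np.array(c['K'])@(np.array(c['rotation']).T@(np.asarray(X)-c['position']));return q[:2]/q[2]
def fit(P,box,zl,zh):
    x0,y0,x1,y1=box; Q=P[y0:y1,x0:x1].reshape(-1,3); Q=Q[(Q[:,2]>zl)&(Q[:,2]<zh)]
    r=cv2.minAreaRect((Q[:,:2]*1000).astype(np.float32)); b=cv2.boxPoints(r)
    e=b[1]-b[0],b[2]-b[1]; l=max(e,key=np.linalg.norm); a=np.arctan2(l[1],l[0])
    return np.array(r[0])/1000,r[1],(a+np.pi/2)%np.pi-np.pi/2,len(Q),np.median(Q[:,2])
E
python3 - <<'E'
from h import *
p,d=load('top0');P=cloud('top',d)
for k,b in BOX.items():
    print(k,fit(P,b,.06,.09))
    x0,y0,x1,y1=b;Q=P[y0:y1,x0:x1].reshape(-1,3);C=p[y0:y1,x0:x1].reshape(-1,3).astype(int)
    m=(Q[:,2]>.025)&(Q[:,2]<.055)&(np.ptp(C,axis=1)>60); print('  brick',m.sum(),Q[m].mean(0) if m.any() else 0)
for v in range(184,218,3): print(v,[tuple(np.round(P[v,u],3)) for u in(240,270,300)])
Q=P[198:220,255:285].reshape(-1,3);m=(Q[:,2]>.03)&(Q[:,2]<.05);print('knob',Q[m].mean(0),Q[m].min(0),Q[m].max(0))
Q=P[205:255,215:330].reshape(-1,3);m=(Q[:,2]>.009)&(Q[:,2]<.02);Q=Q[m]
for s in(1,-1):
    R=Q[Q[:,1]*s>(s*Q[:,1].mean())]; print('runner',np.polyfit(R[:,0],R[:,1],1),R.mean(0),R[:,0].min(),R[:,0].max())
big=np.vstack([cv2.resize(p[170:310,140:420],None,fx=2.8,fy=2.8,interpolation=3),])
cv2.imwrite('pics/c1.png',big[:,:,::-1])
E
```

```text
red (array([0.41147482, 0.30134396]), (52.44252014160156, 118.43521881103516), np.float32(-0.37914455), 267, np.float64(0.07231915748192597))
  brick 0 0
blue (array([0.57200201, 0.29285522]), (52.71741485595703, 118.33281707763672), np.float32(-0.18509173), 269, np.float64(0.07225515575231012))
  brick 28 [0.57040176 0.29224323 0.0448999 ]
green (array([ 0.55443237, -0.2984093 ]), (149.1156463623047, 51.97739791870117), np.float32(0.25033748), 276, np.float64(0.0715893301734638))
  brick 0 0
yellow (array([ 0.43737659, -0.30523465]), (144.01559448242188, 51.32646179199219), np.float32(0.38794065), 259, np.float64(0.07219899122208284))
  brick 55 [ 0.42482704 -0.31374523  0.04377856]
184 [(np.float64(0.673), np.float64(0.112), np.float64(0.08)), (np.float64(0.675), np.float64(0.026), np.float64(0.079)), (np.float64(0.677), np.float64(-0.059), np.float64(0.078))]
187 [(np.float64(0.665), np.float64(0.112), np.float64(0.077)), (np.float64(0.667), np.float64(0.026), np.float64(0.076)), (np.float64(0.667), np.float64(-0.059), np.float64(0.083))]
190 [(np.float64(0.659), np.float64(0.112)
[... 1404 characters left out ...]
-0.0))]
214 [(np.float64(0.602), np.float64(0.117), np.float64(0.004)), (np.float64(0.595), np.float64(0.025), np.float64(0.043)), (np.float64(0.605), np.float64(-0.063), np.float64(0.001))]
217 [(np.float64(0.594), np.float64(0.117), np.float64(-0.002)), (np.float64(0.588), np.float64(0.026), np.float64(0.037)), (np.float64(0.596), np.float64(-0.063), np.float64(0.002))]
knob [0.62127278 0.02772992 0.04047716] [ 0.58675686 -0.01434663  0.03020245] [0.64346661 0.07026502 0.04989545]
runner [0.02736106 0.14868392] [0.56520278 0.16414847 0.01296435] 0.4914856071289849 0.6266576912780868
runner [-0.00171737 -0.10954047] [ 0.56379929 -0.11050872  0.0125278 ] 0.5023771528804577 0.6313516375465402
```

View pics/c1.png

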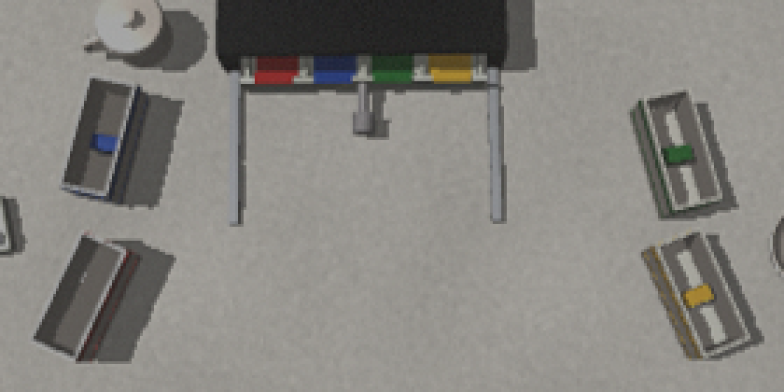

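```bash
cat >> h.py <<'E'
def ray(cam,u,v,z):
    c=camera_params(cam); r=np.array(c['rotation'])@np.linalg.solve(np.array(c['K']),[u,v,1.]); t=np.array(c['position'])
    return (t+r*(z-t[2])/r[2])[:2]
E
python3 - <<'E'
from h import *
f=lambda x,y,z:ray('top',140+(x+.5)/2.8-.5,170+(y+.5)/2.8-.5,z)
for n,a in dict(LrA=(236,90,.012),LrB=(236,222,.012),RrA=(494,90,.012),RrB=(497,220,.012),Ledge=(220,68,.078),Redge=(504,68,.078),kfront=(363,133,.036),ktop=(363,112,.042),pL=(241,82,.044),pR=(487,82,.044)).items(): print(n,f(*a).round(4))
p,d=load('top0');P=cloud('top',d)
m=((P[...,2]>.06)&(P[...,2]<.085)).astype(np.uint8)
n,L,S,_=cv2.connectedComponentsWithStats(m)
for i in range(1,n):
    if 120<S[i,4]<600 and S[i,0]>140 and S[i,0]<410 and S[i,1]>190:
        r=cv2.minAreaRect((P[L==i][:,:2]*1000).astype(np.float32)); print(S[i],r)
hsv=cv2.cvtColor(p,cv2.COLOR_RGB2HSV)
for k in('blue','green','yellow'):
    x0,y0,x1,y1=BOX[k];h=hsv[y0:y1,x0:x1];lo,hi={'blue':(105,125),'green':(50,80),'yellow':(15,30)}[k]
    mm=((h[...,0]>=lo)&(h[...,0]<=hi)&(h[...,1]>130)).astype(np.uint8)
    n,L,S,C=cv2.connectedComponentsWithStats(mm);i=1+S[1:,4].argmax();print(k,S[i],ray('top',x0+C[i][0],y0+C[i][1],.044))
E
```

```text
LrA [0.6363 0.1652]
LrB [0.4947 0.1589]
RrA [ 0.6411 -0.1104]
RrB [ 0.5017 -0.1139]
Ledge [0.6436 0.1728]
Redge [ 0.6486 -0.1156]
kfront [0.5871 0.0275]
ktop [0.6082 0.0278]
pL [0.6375 0.1557]
pR [ 0.642  -0.1007]
[161 197  29  44 269] ((572.0020141601562, 292.855224609375), (52.71741485595703, 118.33281707763672), 79.39501190185547)
[368 201  30  46 259] ((569.0936889648438, -294.660400390625), (118.84944915771484, 51.97739791870117), 14.343282699584961)
[373 251  35  48 255] ((425.74969482421875, -309.9859619140625), (118.89514923095703, 51.32646179199219), 22.22736167907715)
[151 253  35  47 267] ((411.4748229980469, 301.3439636230469), (52.44252014160156, 118.43521881103516), 68.27661895751953)
blue [19 26  7  6 31] [0.57093395 0.29327907]Traceback (most recent call last):
  File "<stdin>", line 14, in <module>
ValueError: attempt to get argmax of an empty sequence
```

```bash
cat >> h.py <<'E'
YAW=0.018; EX=np.array([np.cos(YAW),np.sin(YAW),0]); EY=np.array([-np.sin(YAW),np.cos(YAW),0])
MOUTH=np.array([.5985,.0275,0])+.063*EX
def ori(a):
    """tool down, jaws opening along angle a; of the two half turns the one nearer the joint-7 middle"""
    x=np.array([0,0,-1.]);z=np.array([np.cos(a),np.sin(a),0]);return np.stack([x,np.cross(z,x),z],1)
def best(pos,a):
    c=[]
    for b in(a,a+np.pi):
        q=inverse_kinematics(pos,ori(b))
        if q is not None: c.append((np.abs(np.array(q)-sense()['joint_pos']).max()+abs(q[6])*.3,b))
    return ori(min(c)[1])
def tcp(xy,zg): return np.array([xy[0],xy[1],zg+.006])   # tool down: grasp point 6 mm below TCP
def st(t=''): s=sense();print(t,'t=%.1f'%s['time_s'],np.round(s['position'],4),'gap %.4f'%s['finger_gap'],'F',np.round(s['wrist_force'],1))
E
python3 - <<'E'
from h import *
K=np.array([.5985,.0275,0]); p=tcp(K,.16); R=best(p,YAW+np.pi/2)
movep(p,R); command_gripper(.06,40); st('above')
print(move_l(tcp(K,.032),feed=.1,until_force=10)); st('down')
command_gripper(.0,40); st('grip')
p0=sense()['position']
move_l(p0-EX*.13,feed=.06); st('out')
snap('top','top1')
E
```

```text
above t=3.2 [0.5985 0.0276 0.166 ] gap 0.0597 F [ 0.3  0.3 -1.1]
False
down t=4.6 [0.599  0.0275 0.0387] gap 0.0604 F [-0.  -0.4  0.4]
grip t=5.0 [0.5987 0.0275 0.0385] gap 0.0225 F [-0.6  0.1  4.9]
out t=7.3 [0.4687 0.0252 0.0385] gap 0.0231 F [3.9 0.6 3.5]
```

```bash
cat >> h.py <<'E'
CAD={'blue':((.572,.2929),-.185),'green':((.5691,-.2947),.2503),'yellow':((.4257,-.310),.388)}
def pick(k):
    xy,a=CAD[k]; R=best(tcp(xy,.17),a)
    movep(tcp(xy,.17),R); command_gripper(.042,30)
    print('contact',move_l(tcp(xy,.033),feed=.1,until_force=6)); st('in')
    command_gripper(0,30); st('grip')
    move_l(tcp(xy,.17),feed=.1); st('lifted')
E
python3 - <<'E'
from h import *
command_gripper(.06); p=sense()['position']; move_l(p+[0,0,.13],feed=.15); st('up')
pick('blue'); snap('top','top2'); 
p,d=load('top2'); a=cv2.resize(p[170:310,140:420],None,fx=2.8,fy=2.8,interpolation=3); cv2.imwrite('pics/c2.png',a[:,:,::-1])
E
```

```text
up t=8.9 [0.4673 0.0253 0.1675] gap 0.0597 F [-0.4  0.5 -0. ]
contact False
in t=11.8 [0.5729 0.2929 0.0397] gap 0.0420 F [ 2.7 -0.1 -0.6]
grip t=12.2 [0.5715 0.2934 0.0392] gap 0.0159 F [-0.7  0.   2.5]
lifted t=13.7 [0.5716 0.2927 0.1752] gap 0.0157 F [ 0.5  0.8 -0.2]
```

View pics/c2.png

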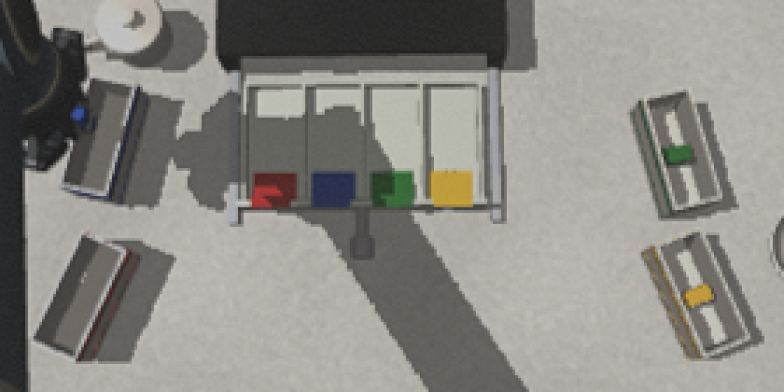

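```bash
cat >> h.py <<'E'
OFF={'red':.093,'blue':.031,'green':-.031,'yellow':-.093}
def place(k,K,dx=0):
    s=np.array([K[0],K[1],0])+(.111+dx)*EX+OFF[k]*EY; R=best(tcp(s,.17),YAW)
    movep(tcp(s,.17),R); st('over')
    print('contact',move_l(tcp(s,.0335),feed=.08,until_force=4)); st('down')
    command_gripper(.035); st('open'); move_l(tcp(s,.17),feed=.1); st('up')
E
python3 - <<'E'
from h import *
f=lambda x,y,z:ray('top',140+(x+.5)/2.8-.5,170+(y+.5)/2.8-.5,z).round(4)
print('knob front',f(362,257,.036),'div top/bot',f(362,90,.022),f(366,203,.022),'R wall',f(487,203,.022),'L wall',f(247,203,.022))
K=np.array([.4687,.0252,0])
for k in OFF: s=np.r_[(K+.111*EX+OFF[k]*EY)[:2],.004]; print(k,s.round(4),((pix('top',s)-[140,170]+.5)*2.8-.5).round(0))
E
```

```text
knob front [0.4583 0.0254] div top/bot [0.6363 0.0302] [0.5157 0.0231] R wall [ 0.518  -0.1027] L wall [0.5135 0.1469]
red [0.578  0.1202 0.004 ] [277. 146.]
blue [0.5791 0.0582 0.004 ] [335. 146.]
green [ 0.5802 -0.0038  0.004 ] [393. 146.]
yellow [ 0.5814 -0.0658  0.004 ] [451. 146.]
```

```bash
python3 - <<'E'
from h import *
K=np.array([.4687,.0252,0])
place('blue',K); pick('green'); snap('top','top3'); 
p,d=load('top3'); a=cv2.resize(p[170:310,140:420],None,fx=2.8,fy=2.8,interpolation=3); cv2.imwrite('pics/c3.png',a[:,:,::-1])
E
```

```text
over t=14.7 [0.5793 0.06   0.1759] gap 0.0159 F [-0.4 -0.  -0. ]
contact False
down t=16.5 [0.5794 0.0582 0.0399] gap 0.0157 F [-0.3 -0.9 -0.1]
open t=16.8 [0.5792 0.0582 0.0396] gap 0.0350 F [0.5 0.5 0.1]
up t=18.4 [0.5787 0.0582 0.1753] gap 0.0353 F [0.2 0.5 0.8]
contact False
in t=21.4 [ 0.5697 -0.2947  0.0395] gap 0.0421 F [ 2.2  1.7 -0.3]
grip t=21.8 [ 0.5684 -0.2951  0.0391] gap 0.0152 F [-1.7 -0.3  2.7]
lifted t=23.3 [ 0.5688 -0.2945  0.1752] gap 0.0157 F [ 0.6 -1.  -0.1]
```

View pics/c3.png

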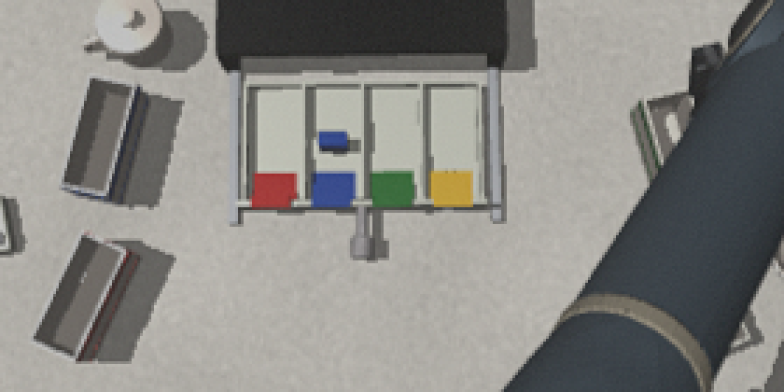

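Blue stands in its compartment at about (333,141). The tray has not moved: knob front is at (361,257).

```bash
python3 - <<'E'
from h import *
K=np.array([.4687,.0252,0])
place('green',K); pick('yellow'); snap('top','top4'); 
p,d=load('top4'); a=cv2.resize(p[170:310,140:420],None,fx=2.8,fy=2.8,interpolation=3); cv2.imwrite('pics/c4.png',a[:,:,::-1])
E
```

```text
over t=24.5 [ 0.5804 -0.0056  0.1761] gap 0.0154 F [ 0.5 -0.4 -0.1]
contact False
down t=26.3 [ 0.5805 -0.0038  0.0399] gap 0.0157 F [ 0.4 -0.9 -0.4]
open t=26.6 [ 0.5803 -0.0038  0.0396] gap 0.0350 F [-0.3  0.3  1.3]
up t=28.2 [ 0.5798 -0.0038  0.1753] gap 0.0347 F [ 0.1  0.3 -0.5]
contact False
in t=31.2 [ 0.4263 -0.31    0.0395] gap 0.0420 F [2.3 1.5 0.4]
grip t=31.6 [ 0.4251 -0.3103  0.0392] gap 0.0154 F [-0.6  0.6  3.3]
lifted t=33.1 [ 0.4254 -0.3097  0.1754] gap 0.0158 F [-0.8  0.3 -1.1]
```

View pics/c4.png

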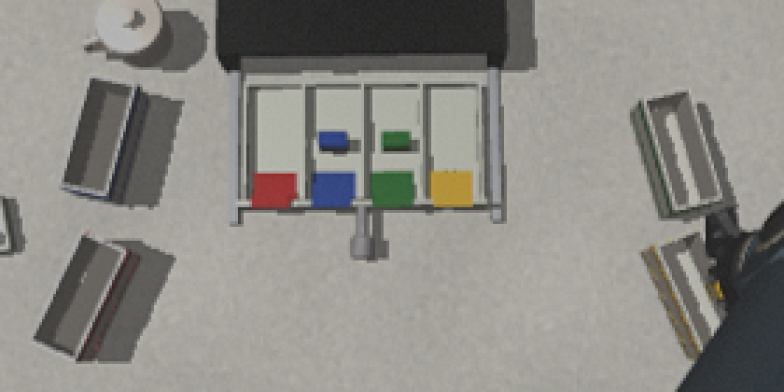

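Blue (333,141) and green (396,141) stand in their compartments, and the tray hasn't moved. Yellow is in the gripper.

```bash
python3 - <<'E'
from h import *
K=np.array([.4687,.0252,0])
place('yellow',K); q=np.array([.45,-.3,.25]); movep(q,best(q,YAW+np.pi/2)); sleep(.5); snap('top','top5'); st()
p,d=load('top5'); a=cv2.resize(p[170:310,140:420],None,fx=2.8,fy=2.8,interpolation=3); cv2.imwrite('pics/c5.png',a[:,:,::-1])
E
```

```text
over t=34.2 [ 0.5808 -0.0675  0.1759] gap 0.0153 F [ 0.1 -0.1 -0.8]
contact False
down t=36.1 [ 0.5817 -0.0658  0.0399] gap 0.0156 F [ 1.  -1.   0.1]
open t=36.4 [ 0.5814 -0.0658  0.0396] gap 0.0349 F [0.1 0.6 0.1]
up t=37.9 [ 0.5809 -0.0657  0.1753] gap 0.0351 F [-0.1 -0.3 -0.6]
 t=39.6 [ 0.45   -0.2999  0.25  ] gap 0.0352 F [-0.1  0.2 -0.2]
```

View pics/c5.png

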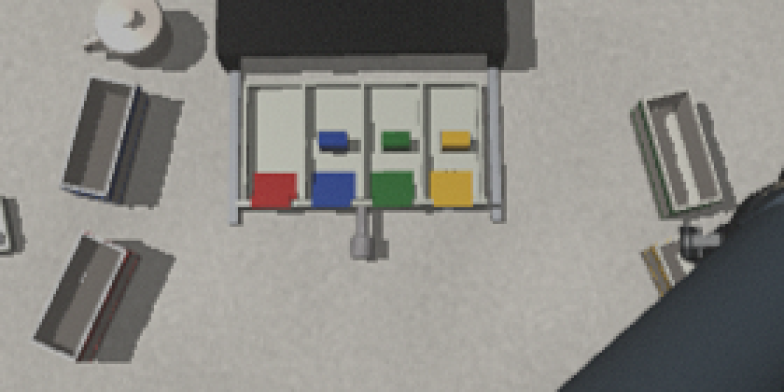

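All three bricks stand in their compartments, at (333,141), (396,141) and (456,141). The tray is still drawn out, so I'll slide it home.

```bash
python3 - <<'E'
from h import *
K=np.array([.4687,.0252,0]); p=tcp(K,.16); movep(p,best(p,YAW+np.pi/2)); command_gripper(.06,40)
print(move_l(tcp(K,.032),feed=.1,until_force=10)); command_gripper(0,40); st('grip')
p0=sense()['position']; print(move_l(p0+EX*.120,feed=.04,until_force=20)); st('pushed')
print(move_l(p0+EX*.138,feed=.015,until_force=12)); st('home')
command_gripper(.06); move_l(sense()['position']+[0,0,.15],feed=.1)
q=np.array([.45,-.2,.3]); movep(q,best(q,YAW+np.pi/2)); sleep(.5); st(); snap('top','top6'); s,_=snap('scene','scene6')
p,d=load('top6'); a=cv2.resize(p[170:310,140:420],None,fx=2.8,fy=2.8,interpolation=3); cv2.imwrite('pics/c6.png',a[:,:,::-1])
E
```

```text
False
grip t=43.0 [0.4689 0.0253 0.0384] gap 0.0227 F [-0.9  0.7  6. ]
True
pushed t=43.7 [0.469  0.0252 0.0384] gap 0.0223 F [-1.5  0.9  9.3]
True
home t=45.1 [0.469  0.0252 0.0384] gap 0.0226 F [-0.4  0.9  6.9]
 t=48.7 [ 0.4501 -0.1998  0.2999] gap 0.0601 F [-0.4 -0.2 -0.5]
```

View pics/c6.png

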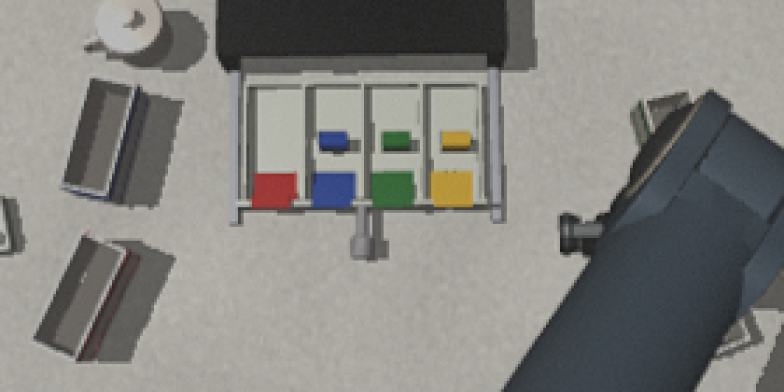

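View pics/scene6.png

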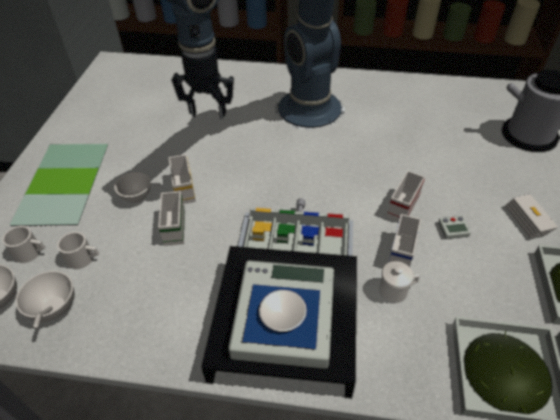

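The tray did not move: it is still drawn out, with all three bricks standing. The force stop tripped almost at once, so I'll regrip and step forward in small increments while logging the force.

```bash
python3 - <<'E'
from h import *
K=np.array([.4687,.0252,0]); p=tcp(K,.16); movep(p,best(p,YAW+np.pi/2)); command_gripper(.06,40)
move_l(tcp(K,.032),feed=.1,until_force=10); st('down'); command_gripper(0,40); st('grip')
p0=sense()['position']
for i in range(1,7):
    move_l(p0+EX*.002*i,feed=.02); st(i)
    if np.linalg.norm(sense()['wrist_force'])>30: break
E
```

```text
down t=51.4 [0.4691 0.0252 0.0384] gap 0.0600 F [-0.1 -0.  -0.2]
grip t=51.9 [0.4689 0.0253 0.0384] gap 0.0228 F [-1.   0.9  5.6]
1 t=52.1 [0.4693 0.0254 0.0384] gap 0.0226 F [-3.5  0.4  7.6]
2 t=52.4 [0.4694 0.0254 0.0384] gap 0.0225 F [-9.1 -0.8 13.2]
3 t=52.6 [0.4703 0.0254 0.0383] gap 0.0229 F [-12.6   0.5  15.8]
4 t=52.9 [0.472  0.0254 0.0383] gap 0.0227 F [-12.6   0.   17.6]
5 t=53.1 [0.474  0.0254 0.0383] gap 0.0227 F [-12.1  -0.   17.5]
6 t=53.4 [0.4761 0.0254 0.0383] gap 0.0227 F [-12.6   0.3  16.8]
```

The tray does slide, at about 12 N, because the grip also presses it down and adds friction. I'll ease the vertical load and continue.

```bash
python3 - <<'E'
from h import *
p0=sense()['position'].copy(); up=np.array([0,0,.0])
for i in range(6):
    f=sense()['wrist_force'][2]
    if f<4: break
    up[2]+=.0005; move_l(p0+up,feed=.01); st('relieve')
end=np.array([.5985,.0275,0])
d=(end-p0)@EX
print(move_l(p0+up+EX*(d-.008),feed=.04,until_force=40)); st('near')
for i in range(8):
    q=p0+up+EX*(d-.006+.002*i); move_l(q,feed=.01); st(i)
    if sense()['wrist_force'][0]<-24: break
E
```

```text
relieve t=54.0 [0.476  0.0254 0.0386] gap 0.0226 F [-1.7 -0.4 -2.2]
False
near t=57.0 [0.5905 0.0275 0.0389] gap 0.0227 F [-2.  -0.4 -1.8]
0 t=57.4 [0.5929 0.0275 0.0389] gap 0.0225 F [-0.2 -0.2 -2.6]
1 t=57.7 [0.5947 0.0275 0.0389] gap 0.0223 F [-2.2 -0.  -1.8]
2 t=58.1 [0.5967 0.0276 0.0389] gap 0.0228 F [-1.2 -0.2 -2. ]
3 t=58.4 [0.5985 0.0275 0.0388] gap 0.0225 F [-1.4  0.2 -2.4]
4 t=58.8 [0.5989 0.0271 0.0385] gap 0.0225 F [-5.9 -0.6 -0.4]
5 t=59.1 [0.5991 0.0268 0.0385] gap 0.0225 F [-10.2  -1.4   4.7]
6 t=59.5 [0.5995 0.0265 0.0385] gap 0.0227 F [-14.6  -3.    8. ]
7 t=59.8 [0.5997 0.0263 0.0384] gap 0.0224 F [-19.3  -1.5  12.5]
```

```bash
python3 - <<'E'
from h import *
command_gripper(.06); move_l(sense()['position']+[0,0,.15],feed=.1)
q=np.array([.45,-.2,.3]); movep(q,best(q,YAW+np.pi/2)); sleep(.5); st(); p,d=snap('top','top7'); s,_=snap('scene','scene7')
a=cv2.resize(p[170:310,140:420],None,fx=2.8,fy=2.8,interpolation=3); b=cv2.resize(s[190:290,140:440],None,fx=2.6,fy=2,interpolation=3)
cv2.imwrite('pics/c7.png',np.vstack([a,b[:,:784] if b.shape[1]>=784 else cv2.copyMakeBorder(b,0,0,0,784-b.shape[1],0)])[:,:,::-1])
E
```

```text
t=63.5 [ 0.4501 -0.1999  0.2999] gap 0.0599 F [ 0.9 -0.4 -0.1]
```

View pics/c7.png

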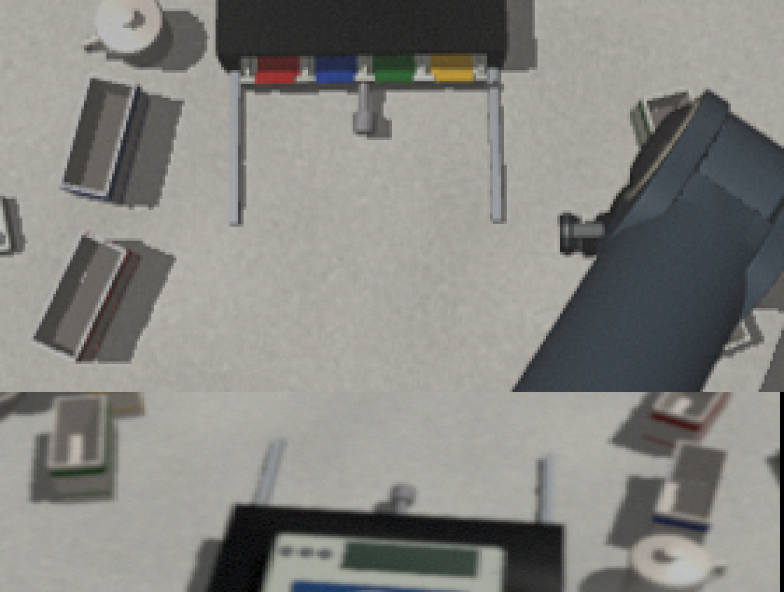

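The tray is back at its starting position, with the knob front at (363,133) as in the first picture. The caddies in view stand unmoved.

```bash
python3 -c "
from rig import *
finish_job()"
```

```text
the job is handed in; nothing more can be done
```

I drew the tray out 130 mm and placed the blue, green and yellow bricks standing in their own compartments. The red caddy was empty. I then slid the tray back to its stop and handed the job in at about 64 s of robot time; no verdict was reported.

- **Bricks:** the last picture before closing the tray showed all three upright and near the middle of their compartments. The riser hides them now, so I could not check them after the slide home.
- **Tray:** it stopped firmly, with force rising to 19 N while the knob stayed within about 1 mm. In the final picture the knob is at the same pixel as at the start.
- **Failed first push:** the force stop tripped straight away because the grip was pressing the tray down and adding friction. I gripped again and raised the hand slightly. After that it slid home with about 2 N, and the final push on the stop was gentle.
- **Caddies and bystanders:** the blue and red caddies and the cup had not moved in the final picture. The green caddy was partly and the yellow one mostly hidden by the arm in the last top view. I did not check the bowl and timer in the last pictures, though both looked in place in the side view taken after the failed push.

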